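Count the delivered tins into the stock tally

TASK

The tally counter on the worktop stands at zero: flick its ribbed thumbwheel clockwise, seen from above, by exactly one click for every tin that stands inside the low wooden frame (jars there do not count, nor do tins outside it). Push the ribs gently with a fingertip, without pinching the wheel or running past the count, leave everything else where it stands, and finish clear of the counter.

Things in the scene. Friction and masses are not known exactly. Their poses are not given: they have to be found in the camera images.
- tally_counter: grey base block, fixed, carrying the black thumbwheel. Origin on the worktop under the wheel's vertical axis; -x is its front, facing the robot within 0.35 rad. Base: 26 mm to the front of the axis, 74 mm behind, 82 mm each side, top 30 mm high; an index nose juts 5 mm more in front, 22 mm high; the back plate, 61 to 71 mm behind the axis, is 58 mm high; studs on top reach 33 mm
- wheel_axis (a point): centre of the thumbwheel, 48 mm above the worktop. Hub 22 mm in radius; five equal radial ribs 72 degrees apart, reaching 55.5 mm from the axis, 9 mm thick with 11 mm round ends, between 37 and 59 mm above the worktop; the front ones overhang the base. At rest at any click one rib points straight to the counter's front, so gaps are centred 36 degrees either side of it
- tally_wheel (a joint): wheel angle, rad: 0 at the start, growing clockwise from above (front ribs move to the robot's left, +y). One click is 1.2566 (72 degrees). A sprung detent holds it at whole clicks: pushed past half a click it snaps on to the next by itself, let go before that it falls back. It takes some 2 to 6 N at a rib's end. It turns both ways and does not stop at the count
- zero_rib (a point): a point in the wheel's zero rib, 50 mm from the axis, 48 mm above the worktop; this rib bears a small metal stud on top (to 63 mm high). It points to the front at zero and turns with the wheel; k tiny studs on the base mark where it points at count k
- delivery_frame: low bottomless frame of pale wooden rails, fixed, behind the counter: 100 mm (x) by 262 mm (y) outside, rails 10 mm wide, 18 mm high; origin at its centre on the worktop. Three tins or jars stand in it in a row along y, 78 mm apart; one to three are tins. Inside means within 130 mm of its origin; the things outside stand some 205 mm from its centre along y
- tin_a: small upright food tin, 58 mm diameter, 72 mm high; origin at the centre of its underside, z up. Leave it where it stands; it counts when it stands inside the delivery frame
- tin_b: small upright food tin, 58 mm diameter, 72 mm high; origin at the centre of its underside, z up. Leave it where it stands; it counts when it stands inside the delivery frame
- tin_c: small upright food tin, 58 mm diameter, 72 mm high; origin at the centre of its underside, z up. Leave it where it stands; it counts when it stands inside the delivery frame
- jam_jar: glass jar with lid, 66 mm diameter, 94 mm high, may stand inside the frame but does not count; origin at the centre of its underside. A bystander: leave it where it stands
- pepper_jar: slender spice jar with cap, 45 mm diameter, 106 mm high, may stand inside the frame but does not count; origin at the centre of its underside. A bystander: leave it where it stands
- mug: white mug with handle, 83 x 115 mm, 86 mm high; origin at the centre of its underside. A bystander: leave it where it stands
- spice_jar: spice jar with cap, 45 mm diameter, 106 mm high, standing to the left of the counter; origin at the centre of its underside. A bystander: leave it where it stands
- tea_box: upright carton, 65 x 104 mm, 112 mm high; origin at the centre of its underside. A bystander: leave it where it stands
- salt_tube: round cardboard tube, 80 mm diameter, 142 mm high; origin at the centre of its underside. A bystander: leave it where it stands
Things that resemble listed ones, but are neither listed nor needed, are in the scene too. What is shaped like the tin_c but green, orange or red is not meant.

How it is judged:
By the outcome, as a careful person would: the job done as asked, in the order asked, and still so for the second after the job is handed in, with the robot touching nothing.
It also fails if it takes over 51 s, if anything falls off the work surface, if the arm or the gripper's body presses on something with over 40 N, if the wrist force passes 120 N, or if a joint passes its speed limit or range.

ROBOT

A 7-joint arm with a two-finger parallel gripper is mounted at the origin on a cart in front of the work surface, level with it; the furniture and walls round the work are solid. World frame = base frame: x ahead of the robot, y to its left, z up, the work surface at z = 0. Lengths are in m, angles in degrees, forces in N, time in s.
With the tool pointing down it reaches from about 0.425 to 0.875 m from the base axis. Payload 4.7 kg.
Tool frame: the origin (TCP) lies on the centre line of the jaws, within the pads' length; the fingertips stand 19 mm ahead of it and the grasp point (between the pads) is the TCP; z points along the fingers, y is the line along which they close (so a half turn about z gives the same grasp; the last joint's range is limited). The gripper opens to 87 mm and grips with 3 to 60 N. Pads are 19 mm wide; open, the fingers measure 117 mm over their backs; the gripper's body (75 mm by 190 mm) begins 51 mm behind the grasp point.
Start: joints at [68.417, 18.392, -4.016, 83.108, 1.295, 78.541, -3.26], TCP at [0.248, -0.601, 0.242] pointing down, gripper open.
Joint ranges: [-163.93, 163.93], [-17.29, 119.83], [-79.2, 71.16], [3.27, 140.29], [-89.18, 269.18], [5.43, 117.66], [-154.24, 154.24]. Speed limits (degrees/s): [147.25, 147.25, 180, 180, 180, 180, 180].

INTERFACE

Orientations are given as [roll, pitch, yaw] about the fixed x, y, z axes, in that order (R = Rz(yaw) Ry(pitch) Rx(roll)).
In Python, from cell import env, imaging gives the robot as it stands.
- The arm moves only by the shell command python3 -m crank 'ROWS' [OPENING] [FORCE]. ROWS is JSON, a list of rows, each an object of numbers: "x", "y", "z": the shift along the tool's x, y, z in m; "turn": the turn about the tool's z in rad. In form: [{"x": .., "y": .., "z": .., "turn": ..}, ...]. A call has 1 to 12 rows; each row is the pose to reach, as a shift and turn from the pose commanded when the call began, along the tool's axes at that moment; what a row does not reach only later rows make up. A row lasts 1/8 s, in which the tool goes at most 62.5 mm and 10.7 degrees, less where a joint would pass 70% of its speed; a pose out of reach is approached as far as the arm can. A call with a gripper value outside its range is refused whole. OPENING is the finger opening in m, from 0 to 0.087, set as the call begins (- or left out, the last holds). The fingers move at their own pace and stop on an object; FORCE is the grip in N (left out, the last holds). Time passes only in rows, so rows that repeat a pose let the fingers close. It gives the time, the measured TCP pose, the force, the opening and the grip force at its end, in the units of the state.
- env.get_obs(): the state, without advancing time (a new reading comes with each control period).
- imaging.read_camera(name): name is "side" or "top" or "wrist"; returns the picture (420x560x3 uint8, red, green, blue); there is no depth.
- imaging.get_calibration(name): a dict with "camera_matrix" (3x3 intrinsics, pixels), "position" and "attitude" of the camera in the world. Camera axes: x right, y up, looking along -z (the intrinsics and any distortion apply to the point x, -y, -z); pixel columns grow to the right and rows downward; lengths in m; the calibration is good to about 2 mm. The wrist camera is an equidistant fisheye: a pixel r from the principal point sees the ray r / f radians off the axis. A picture is of the moment at which its call begins: read the wrist's pose just before it. get_calibration takes no time and is no camera call; for the wrist camera it gives the pose at the moment of the call.
- env.sign_off(): hands the job in; it is judged then, once.
The state is a dict: "time_s": time; "qpos": joint angles; "joint_velocities": joint speeds; "effort": joint torques, N m; "tool_pos": TCP position; "tool_rot": TCP orientation; "force": force on the tool from outside, world axes, zero at the start; "wrist_torque": the same for the moment, N m; "grip_width": finger opening in m; "grasp_force": force on a finger pad.
Only numpy, scipy, OpenCV 4.12 (cv2) and the standard library are available. Lean on these libraries where they do the work, as an engineer would, in place of code of your own. Each camera call takes 0.05 s, during which the arm holds its last target. There are 200 camera calls.

## Working session

There is one attempt and no reset: what is moved stays moved. The work goes in short steps, Python scripts to look and compute and a shell command to move; the robot and the scene stay as the last step left them, time stands still between calls to the robot, and variables do not carry over. Pictures are saved under pics/ and viewed, at most 10 in all, crops included, and the job is handed in when it is done.

```bash
mkdir -p pics
python3 - <<'E'
from cell import env, imaging
import cv2
o=env.get_obs(); print(o)
for n in("top","side"):
    im=imaging.read_camera(n); cv2.imwrite(f"pics/{n}0.png",im[:,:,::-1]); c=imaging.get_calibration(n); print(n,c)
E
```

```text
{'time_s': 0.0, 'qpos': array([68.41796361, 18.4369301 , -4.015285  , 83.17488656,  1.29202501,
       78.54187373, -3.26062292]), 'joint_velocities': array([-0.00759992,  0.00647502,  0.15665138, -0.06417632, -0.04259084,
        0.0881829 ,  0.03259098]), 'effort': array([ 3.74180272e-04, -4.91288638e+01, -4.03594449e-01, -3.12524521e+01,
       -6.39846898e-02,  4.37054154e-02,  1.48402469e-04]), 'tool_pos': array([ 0.24735783, -0.6005259 ,  0.24048572]), 'tool_rot': array([-1.79891388e+02,  3.02363931e-03,  2.23903378e+01]), 'force': array([ 0.27124112, -0.42868268,  0.21348627]), 'wrist_torque': array([ 0.04840225, -0.00657897,  0.01314236]), 'grasp_force': 0.0, 'grip_width': 0.08690977417194579}
top {'camera_matrix': array([[471.04096369,   0.        , 278.56131471],
       [  0.        , 471.04096369, 209.48851878],
       [  0.        ,   0.        ,   1.        ]]), 'position': array([ 0.2527323 , -0.1608786 ,  1.44971727]), 'attitude': array([ 14.92563846,   0.37276687, -95.4733297 ])}
side {'camera_matrix': array([[438.25558133,   0.        , 281.24269073],
       [  0.        , 438.25558133, 203.72872733],
       [  0.        ,   0.        ,   1.        ]]), 'position': array([ 0.40146154, -1.37199996,  1.02468905]), 'attitude': array([ 51.1779817 ,   0.92915012, -10.17747356])}
```

View pics/top0.png

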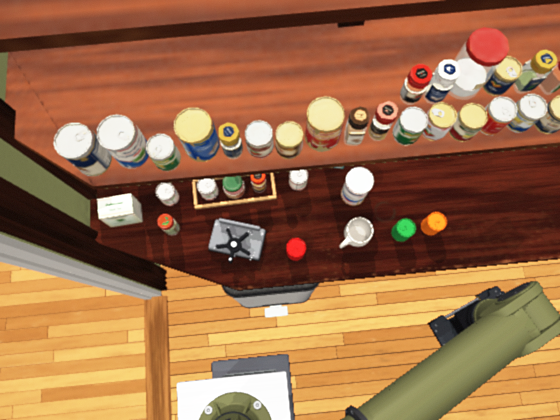

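View pics/side0.png

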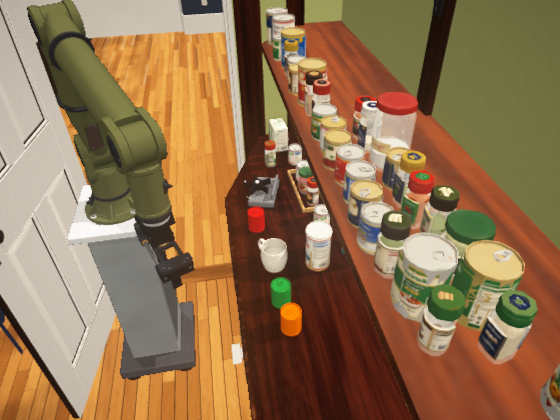

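The frame at top (235,190) holds three things: (207,188), (233,186) and (258,182). Two tin-like things stand outside it, at (167,194) and (299,179). I'll enlarge both views to identify them and measure the counter.

```bash
cat > h.py <<'E'
import numpy as np, cv2
from cell import env, imaging
from scipy.spatial.transform import Rotation as R
def ray(n,uv,z):
    c=imaging.get_calibration(n);K=c["camera_matrix"]
    d=np.linalg.inv(K)@[uv[0],uv[1],1]; d=R.from_euler('xyz',c["attitude"],degrees=True).as_matrix()@(d*[1,-1,-1])
    p=c["position"]; return p+d*(z-p[2])/d[2]
def proj(n,P):
    c=imaging.get_calibration(n);K=c["camera_matrix"]
    q=R.from_euler('xyz',c["attitude"],degrees=True).as_matrix().T@(np.array(P)-c["position"]); q=q*[1,-1,-1]
    v=K@q; return v[:2]/v[2]
E
python3 - <<'E'
import cv2,numpy as np
from h import *
t=cv2.imread('pics/top0.png'); s=cv2.imread('pics/side0.png')
a=cv2.resize(t[160:270,150:320],(800,518),interpolation=cv2.INTER_CUBIC)
b=cv2.resize(s[130:240,235:345],(600,600),interpolation=cv2.INTER_CUBIC)
cv2.imwrite('pics/a.png',a);cv2.imwrite('pics/b.png',b)
g=ray
print('axis',g('top',(235,243.5),.059))
for uv in [(194,180),(273,174),(195,207),(276,199)]: print(g('top',uv,.018))
# wheel: dark mask
hub=t[225:262,205:268]; hsv=cv2.cvtColor(hub,cv2.COLOR_BGR2HSV)
E
```

```text
axis [ 0.53020433 -0.04710308  0.059     ]
[0.75713163 0.07224334 0.018     ]
[ 0.7526322  -0.18148488  0.018     ]
[0.66720374 0.07351965 0.018     ]
[ 0.66850656 -0.18321747  0.018     ]
```

View pics/a.png

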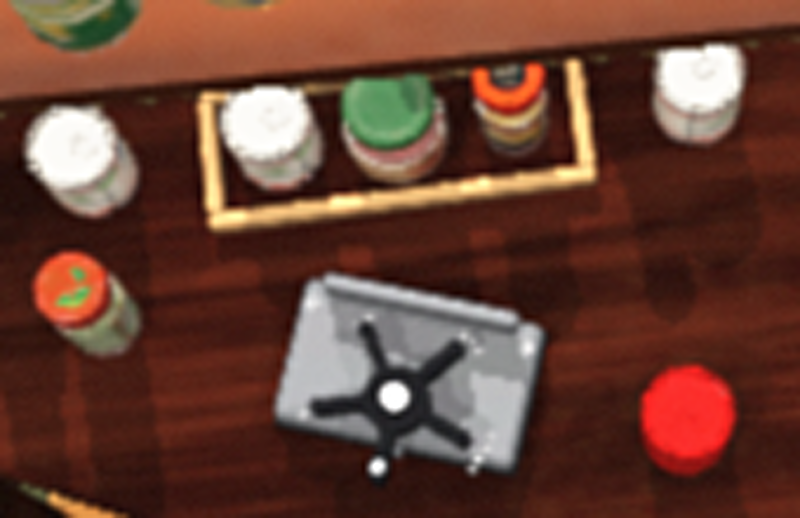

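View pics/b.png

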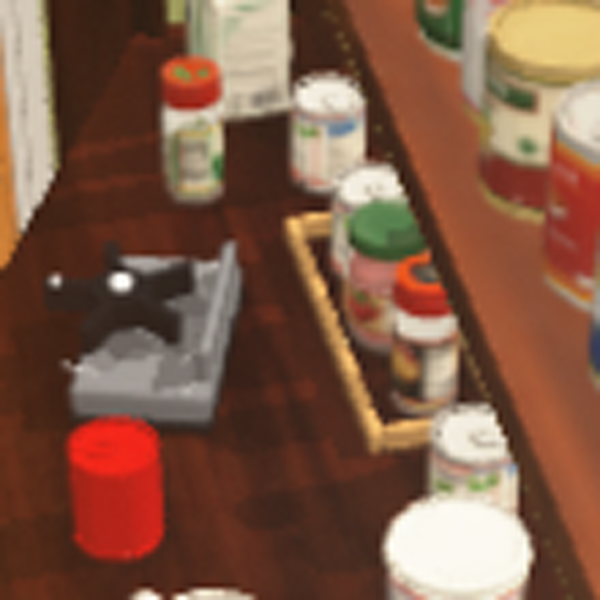

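One tin is in the frame, at crop (265,130), i.e. top (207,188). The green-lidded jam jar and the orange-capped pepper jar don't count. The tins at (167,194) and (299,179) stand outside. So the target is one click. Next I'll compute the counter pose and the first move.

Run:
```python
from h import *
f=lambda x,y:((x+.5)/4.706-.5+150,(y+.5)/4.709-.5+160)
for z in(.059,.063,.066): print('hub',z,ray('top',f(394,397),z))
st=ray('top',f(377,467),.063); print('stud',st)
# base back-plate top ends
p=ray('top',f(330,277),.058);q=ray('top',f(518,320),.058);print(p,q,np.degrees(np.arctan2(*(p-q)[:2]*[-1,1])[()]) if 0 else np.degrees(np.arctan2((p-q)[1],(p-q)[0]))-90)
E=[f(318,408),f(367,328),f(462,346),f(463,441)]
for e in E: print('rib',ray('top',e,.059))
# side cross-check: hub cap & stud in b crop, scale 600/110
s=lambda x,y:((x+.5)*110/600-.5+235,(y+.5)*110/600-.5+130)
for z in(.059,.063,.066): print('side hub',ray('side',s(121,282),z))
print('side stud',ray('side',s(55,282),.063))
```

```text
hub 0.059 [ 0.52943448 -0.04202224  0.059     ]
hub 0.063 [ 0.52863862 -0.04236409  0.063     ]
hub 0.066 [ 0.52804173 -0.04262049  0.066     ]
stud [ 0.48501181 -0.0285256   0.063     ]
[ 0.61223546 -0.00626613  0.058     ] [ 0.57206868 -0.12494763  0.058     ] -18.69796558482291
rib [0.52702302 0.00666818 0.059     ]
rib [ 0.57599457 -0.02792484  0.059     ]
rib [ 0.55831446 -0.08778262  0.059     ]
rib [ 0.49697282 -0.08358168  0.059     ]
side hub [ 0.53167792 -0.03729385  0.059     ]
side hub [ 0.53113855 -0.04282236  0.063     ]
side hub [ 0.53073402 -0.04696875  0.066     ]
side stud [ 0.4866149  -0.03379533  0.063     ]
```

Axis ≈ (0.530, −0.042), counter yaw ≈ −18°. I'll move above the gap to the right of the front rib, with the fingers closed and tool y radial.

```bash
python3 -m crank '[{"x":0.035,"y":-0.034,"z":0,"turn":-0.12},{"x":0.07,"y":-0.069,"z":0,"turn":-0.25},{"x":0.105,"y":-0.103,"z":0,"turn":-0.37},{"x":0.14,"y":-0.138,"z":0,"turn":-0.5},{"x":0.176,"y":-0.172,"z":0,"turn":-0.62},{"x":0.211,"y":-0.206,"z":0,"turn":-0.75},{"x":0.25,"y":-0.24,"z":0,"turn":-0.87},{"x":0.29,"y":-0.28,"z":0,"turn":-1.0},{"x":0.33,"y":-0.32,"z":0,"turn":-1.12},{"x":0.37,"y":-0.36,"z":0,"turn":-1.25},{"x":0.4,"y":-0.39,"z":0,"turn":-1.37},{"x":0.422,"y":-0.413,"z":0,"turn":-1.49}]' 0 5
python3 -m crank '[{"x":0,"y":0,"z":0.05,"turn":0},{"x":0,"y":0,"z":0.08,"turn":0},{"x":0,"y":0,"z":0.08,"turn":0},{"x":0,"y":0,"z":0.08,"turn":0}]'
python3 - <<'E'
from h import *
o=env.get_obs();print(o['tool_pos'],o['tool_rot'],o['force'],o['grip_width'])
c=imaging.get_calibration('wrist');print(c)
im=imaging.read_camera('wrist');cv2.imwrite('pics/w1.png',im[:,:,::-1])
E
```

```text
time_s: 1.6
tool_pos: [0.4807, -0.0562, 0.2413]
tool_rot: [-180.0, -0.0, 108.1]
force: [0.1, -0.1, -0.1]
grip_width: 0.0002
grasp_force: 0.0
time_s: 2.1
tool_pos: [0.4811, -0.0585, 0.1627]
tool_rot: [179.9, 0.0, 107.8]
force: [-0.0, 0.5, 0.5]
grip_width: 0.0005
grasp_force: 0.0
[ 0.48114664 -0.05850903  0.16265811] [1.79925762e+02 3.68012683e-02 1.07750620e+02] [-0.04206841  0.53686014  0.54847982] 0.0005126885699554433
{'camera_matrix': array([[325.1922621 ,   0.        , 274.18440268],
       [  0.        , 325.1922621 , 208.03670493],
       [  0.        ,   0.        ,   1.        ]]), 'position': array([0.46045344, 0.00589514, 0.30629178]), 'attitude': array([-14.1757788 ,  -0.08939615,  17.78996637])}
```

View pics/w1.png

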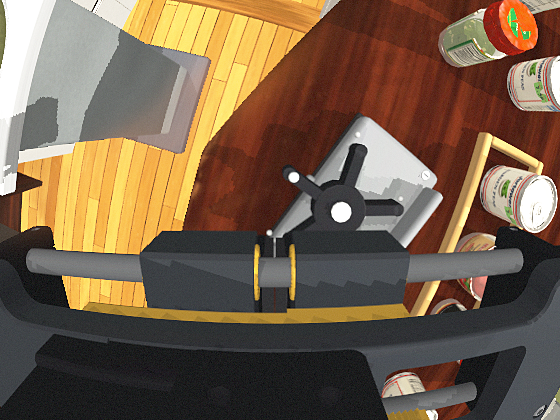

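The wrist view shows the hub cap at (341,211) and the zero-rib stud at (294,177). I'll cast both rays to refine the pose.

```bash
cat >> h.py <<'E'
def wray(uv,z,c):
    K=c["camera_matrix"];d=(np.array(uv)-K[:2,2])/K[0,0];r=np.hypot(*d)
    v=np.array([d[0]/r*np.sin(r),-d[1]/r*np.sin(r),-np.cos(r)])
    v=R.from_euler('xyz',c["attitude"],degrees=True).as_matrix()@v;p=c["position"];return p+v*(z-p[2])/v[2]
E
python3 - <<'E'
from h import *
c=imaging.get_calibration('wrist')
im=cv2.imread('pics/w1.png');m=(im.min(2)>225).astype(np.uint8)
n,l,s,ce=cv2.connectedComponentsWithStats(m[150:240,260:380])
for i in range(1,n):
    if s[i,4]>25:
        u=ce[i]+[260,150];print(u,s[i,4],[wray(u,z,c).round(4) for z in(.063,.066)])
for u in[(358,149),(400,210)]:print(wray(u,.059,c))
E
```

```text
[293.61842105 177.        ] 76 [array([ 0.4867, -0.0251,  0.063 ]), array([ 0.4864, -0.0248,  0.066 ])]
[340.83713355 211.79153094] 307 [array([ 0.5309, -0.0396,  0.063 ]), array([ 0.5301, -0.0391,  0.066 ])]
[0.52791251 0.01116404 0.059     ]
[ 0.58029285 -0.02347473  0.059     ]
```

```bash
python3 -m crank '[{"x":0,"y":0,"z":0.03,"turn":0},{"x":0,"y":0,"z":0.06,"turn":0},{"x":0,"y":0,"z":0.08,"turn":0},{"x":0,"y":0,"z":0.1,"turn":0},{"x":0,"y":0,"z":0.1,"turn":0},{"x":0,"y":0,"z":0.1,"turn":0}]'
python3 -m crank '[{"x":0.009,"y":0.0008,"z":0,"turn":0.175},{"x":0.0135,"y":0.0018,"z":0,"turn":0.262},{"x":0.0178,"y":0.0031,"z":0,"turn":0.349},{"x":0.022,"y":0.0049,"z":0,"turn":0.436},{"x":0.026,"y":0.007,"z":0,"turn":0.524},{"x":0.0298,"y":0.0094,"z":0,"turn":0.611},{"x":0.0298,"y":0.0094,"z":0,"turn":0.611}]'
python3 - <<'E'
from h import *
o=env.get_obs();print(o['tool_pos'],o['tool_rot'],o['force'])
im=imaging.read_camera('wrist');cv2.imwrite('pics/w2.png',im[:,:,::-1])
E
```

```text
time_s: 2.9
tool_pos: [0.4817, -0.0587, 0.063]
tool_rot: [179.9, 0.1, 107.7]
force: [0.4, -0.0, 0.3]
grip_width: 0.0004
grasp_force: 0.0
time_s: 3.78
tool_pos: [0.4803, -0.0287, 0.063]
tool_rot: [180.0, 0.1, 72.7]
force: [-2.7, -1.9, 2.2]
grip_width: 0.0005
grasp_force: 1.5
[ 0.48028843 -0.02865246  0.06297472] [1.79954704e+02 1.40200095e-01 7.26652364e+01] [-2.71369127 -1.92140124  2.22524538]
```

View pics/w2.png

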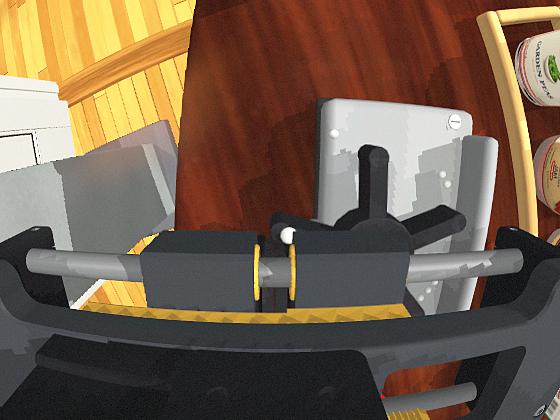

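Contact is made: about 3 N, with the stud at (288,236) starting to turn. I'll continue gently.

```bash
python3 -m crank '[{"x":0.0027,"y":0.0001,"z":0,"turn":0.052},{"x":0.0054,"y":0.0003,"z":0,"turn":0.105},{"x":0.0081,"y":0.0006,"z":0,"turn":0.157},{"x":0.0108,"y":0.0011,"z":0,"turn":0.209},{"x":0.0135,"y":0.0018,"z":0,"turn":0.262},{"x":0.0135,"y":0.0018,"z":0,"turn":0.262}]'
python3 -m crank '[{"x":0.0018,"y":0,"z":0,"turn":0.035},{"x":0.0036,"y":0.0001,"z":0,"turn":0.07},{"x":0.0036,"y":0.0001,"z":0,"turn":0.07},{"x":0.0036,"y":0.0001,"z":0,"turn":0.07}]'
python3 - <<'E'
from h import *
im=imaging.read_camera('wrist');cv2.imwrite('pics/w3.png',im[:,:,::-1])
E
```

```text
time_s: 4.58
tool_pos: [0.4869, -0.0144, 0.0623]
tool_rot: [179.9, -0.1, 57.8]
force: [-0.8, 0.9, 0.2]
grip_width: 0.0006
grasp_force: 0.0
time_s: 5.08
tool_pos: [0.4884, -0.0117, 0.0618]
tool_rot: [180.0, -0.0, 53.8]
force: [-0.4, -0.2, -0.1]
grip_width: 0.0005
grasp_force: 0.0
```

View pics/w3.png

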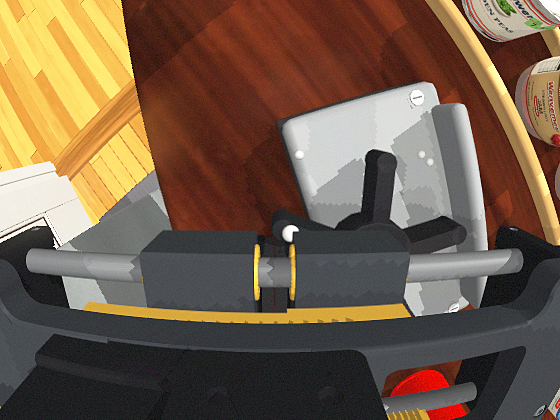

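The stud, at (290,232), is still just ahead of the fingertip. The load has dropped to nearly zero, so the wheel is close to the crest. A few more small steps.

```bash
python3 -m crank '[{"x":0.0018,"y":0,"z":0,"turn":0.035},{"x":0.0036,"y":0.0001,"z":0,"turn":0.07},{"x":0.0054,"y":0.0003,"z":0,"turn":0.105},{"x":0.0054,"y":0.0003,"z":0,"turn":0.105},{"x":0.0054,"y":0.0003,"z":0,"turn":0.105}]'
python3 - <<'E'
from h import *
im=imaging.read_camera('wrist');cv2.imwrite('pics/w4.png',im[:,:,::-1])
E
```

```text
time_s: 5.75
tool_pos: [0.4915, -0.0076, 0.0615]
tool_rot: [180.0, -0.0, 47.8]
force: [-0.6, -0.4, 0.1]
grip_width: 0.0002
grasp_force: 0.0
```

View pics/w4.png

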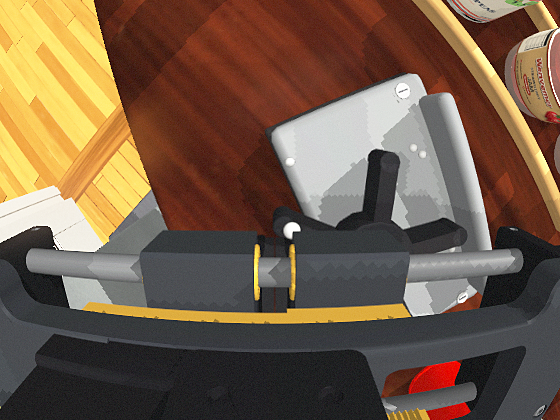

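The stud at (291,230) still leads the fingertip. I'll compute the wheel angle from the stud.

```bash
cat >> h.py <<'E'
def wheel():
    c=imaging.get_calibration('wrist');im=imaging.read_camera('wrist');m=(im.min(2)>215).astype(np.uint8)
    n,l,s,ce=cv2.connectedComponentsWithStats(m)
    for i in range(1,n):
        if s[i,4]>15:
            p=wray(ce[i],.063,c)-[.530,-.041,0];r=np.hypot(*p[:2])
            if r<.065: print(ce[i].round(),s[i,4],'r',r.round(4),'click deg',round(162-np.degrees(np.arctan2(p[1],p[0]))%360,1))
E
python3 -c "
from h import *
wheel()"
```

```text
[414. 147.] 22 r 0.0605 click deg 126.5
[423. 154.] 21 r 0.059 click deg 131.9
[292. 227.] 146 r 0.0484 click deg 49.8
[463. 298.] 51 r 0.0604 click deg -133.5
[418. 314.] 44 r 0.0411 click deg -108.4
```

```bash
python3 -m crank '[{"x":0,"y":0,"z":0,"turn":0},{"x":0,"y":0,"z":0,"turn":0},{"x":0,"y":0,"z":0,"turn":0},{"x":0,"y":0,"z":0,"turn":0}]'
python3 -c "
from h import *
wheel()"
```

```text
time_s: 6.35
tool_pos: [0.4915, -0.0076, 0.0615]
tool_rot: [180.0, 0.0, 47.7]
force: [-0.1, 0.5, 0.4]
grip_width: 0.0004
grasp_force: 0.0
[414. 147.] 21 r 0.0605 click deg 126.4
[423. 154.] 22 r 0.059 click deg 131.9
[305. 209.] 186 r 0.0482 click deg 62.1
[463. 298.] 52 r 0.0603 click deg -133.5
[416. 313.] 62 r 0.0394 click deg -107.7
```

The wheel is snapping on by itself (50° to 62°). I'll let it settle, then lift out.

```bash
python3 -m crank '[{"x":0,"y":0,"z":0,"turn":0},{"x":0,"y":0,"z":0,"turn":0},{"x":0,"y":0,"z":0,"turn":0},{"x":0,"y":0,"z":0,"turn":0},{"x":0,"y":0,"z":0,"turn":0},{"x":0,"y":0,"z":0,"turn":0},{"x":0,"y":0,"z":0,"turn":0},{"x":0,"y":0,"z":0,"turn":0}]'
python3 -c "
from h import *
wheel()"
```

```text
time_s: 7.4
tool_pos: [0.4915, -0.0076, 0.0615]
tool_rot: [180.0, 0.0, 47.7]
force: [-0.2, -0.6, 0.3]
grip_width: 0.0006
grasp_force: 0.0
[414. 147.] 22 r 0.0606 click deg 126.4
[423. 154.] 22 r 0.059 click deg 132.0
[315. 197.] 210 r 0.0485 click deg 70.7
[463. 298.] 51 r 0.0604 click deg -133.5
[416. 312.] 70 r 0.0388 click deg -107.5
```

```bash
python3 -m crank '[{"x":0,"y":0,"z":-0.02,"turn":0},{"x":0,"y":0,"z":-0.06,"turn":0},{"x":0,"y":0,"z":-0.11,"turn":0},{"x":0,"y":0,"z":-0.16,"turn":0},{"x":-0.04,"y":0.035,"z":-0.18,"turn":0},{"x":-0.08,"y":0.07,"z":-0.18,"turn":0},{"x":-0.12,"y":0.11,"z":-0.18,"turn":0},{"x":-0.16,"y":0.15,"z":-0.18,"turn":0},{"x":-0.19,"y":0.18,"z":-0.18,"turn":0},{"x":-0.19,"y":0.18,"z":-0.18,"turn":0},{"x":-0.19,"y":0.18,"z":-0.18,"turn":0},{"x":-0.19,"y":0.18,"z":-0.18,"turn":0}]'
python3 - <<'E'
from h import *
t=imaging.read_camera('top')[:,:,::-1]
cv2.imwrite('pics/t5.png',cv2.resize(t[160:270,150:320],(800,518),interpolation=cv2.INTER_CUBIC))
E
```

```text
time_s: 8.95
tool_pos: [0.4973, -0.2675, 0.2417]
tool_rot: [-180.0, -0.0, 47.9]
force: [0.4, 0.9, 0.3]
grip_width: 0.0007
grasp_force: 0.0
```

View pics/t5.png

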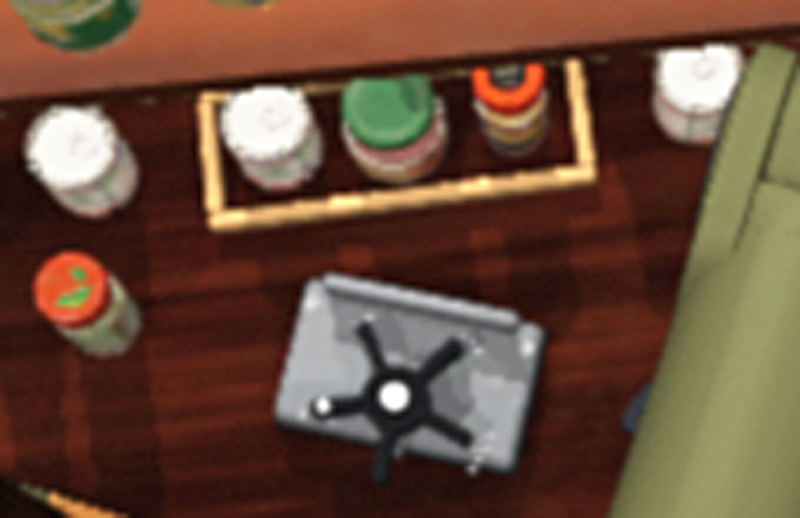

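The zero stud now sits at (320,406), one click clockwise. A rib points to the front, nothing else has moved, and the arm is clear.

```bash
python3 -c "
from cell import env
print(env.sign_off())"
```

```text
the job is handed in; nothing more can be done
None
```

The thumbwheel is one click clockwise, for the one tin standing inside the frame; the final top view shows it settled there with the arm clear and nothing moved in view, and the job is handed in.

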